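# Load, index and gauge a cold block

### The arm

A 6-joint arm with a two-finger parallel gripper is mounted at the origin on the work surface. World frame = base frame: x ahead of the robot, y to its left, z up, the work surface at z = 0. Lengths are in m, angles in degrees, forces in N, time in s.
With the tool pointing down it reaches from about 0.325 to 0.925 m from the base axis. Payload 3.1 kg.
Tool frame: the origin (TCP) lies midway between the tips of the shut fingers; the grasp point (between the pads) lies 19 mm behind it (r.grip_depth is the distance from the TCP to the grasp point, in m); z points along the fingers, y is the line along which they close (so a half turn about z gives the same grasp; the last joint's range is limited). The gripper opens to 85 mm and grips with 20 to 120 N. Pads are 22 mm wide; open, the fingers measure 114 mm over their backs; the gripper's body (76 mm by 85 mm) begins 54 mm behind the grasp point. The pads swing forward as they close: fully open they stand 13 mm farther back than shut.
Start: joints at [-72.663, 12.427, 92.441, -0, 75.132, -6.429], TCP at [0.252, -0.572, 0.231] pointing down, gripper open.
Joint ranges: [-157.48, 157.48], [-44.54, 120.13], [17.64, 146.25], [-64.5, 244.5], [7.68, 150.69], [-147.95, 147.95]. Speed limits (degrees/s): [159.86, 159.86, 180, 180, 180, 180].

### API

Orientations are given as a 3x3 rotation matrix whose columns are the frame's x, y, z axes.
In Python, from rig import r gives the robot as it stands.
- The arm moves only by the tool move_arm, never from a script. Its argument "moves" is a list of rows, each an object with "travel": the shift along the tool's x, y, z in mm, a list of three; "angular": the turn, a rotation vector about the tool's x, y, z in degrees, a list of three; "gripper": the finger opening in mm, from 0 to 85.4. A call has 1 to 5 rows; each row is the pose to reach, as a shift and turn from the pose commanded when the call began, along the tool's axes at that moment; what a row does not reach only later rows make up. A row lasts 1/10 s, in which the tool goes at most 50 mm and 8.59 degrees, less where a joint would pass 70% of its speed; a pose out of reach is approached as far as the arm can. A call with a gripper value outside its range is refused whole. The fingers move at their own pace and stop on an object; "newtons" is the grip in N (left out, the last holds). Time passes only in rows, so rows that repeat a pose let the fingers close. It gives the time, the measured TCP pose, the force, the opening and the grip force at its end, in the units of the state.
- r.get_state(): the state, without advancing time (a new reading comes with each control period).
- r.read_camera(name): name is "scene" or "top" or "wrist"; returns (picture, depth): 480x640x3 uint8, blue, green, red; 480x640 float32, m along the optical axis (not along the pixel's ray), 0 where there is no reading.
- r.camera_params(name): a dict with "K" (3x3 intrinsics, pixels), "extrinsics" (4x4, takes a point from world to camera coordinates); the wrist camera has in their place "mount" (4x4, takes a point from camera to tool coordinates, whose origin is the TCP and whose axes are the flange's). Camera axes: x right, y up, looking along -z (the intrinsics and any distortion apply to the point x, -y, -z); pixel columns grow to the right and rows downward; lengths in m; the calibration is good to about 2 mm. A picture is of the moment at which its call begins: read the wrist's pose just before it. camera_params takes no time and is no camera call.
- r.hand_in(): hands the job in; it is judged then, once.
The state is a dict: "time_s": time; "joint_pos": joint angles; "qvel": joint speeds; "joint_torque": joint torques, N m; "ee_pos": TCP position; "orientation": TCP orientation; "ft_force": force on the tool from outside, world axes, zero at the start; "ft_torque": the same for the moment, N m; "grip_width": opening from 0.0 (shut) to 1.0 (fully open); "gripper_force": force on a finger pad.
Only numpy, scipy, OpenCV 4.12 (cv2) and the standard library are available. Lean on these libraries where they do the work, as an engineer would, in place of code of your own. Each camera call takes 0.05 s, during which the arm holds its last target. There are 200 camera calls.

### The job

Set the blue cold block flat into the empty nest of the slide carriage, then pull out the red sprung index knob, slide the carriage until the block stands under the yellow height gauge and let the knob drop fully home in the hole there. Then press the gauge's green button until its foot rests firmly on the block, hold it there a moment, let it spring back up, and leave the other loose things on the bench undisturbed.

Things in the scene. Friction and masses are not known exactly. Their poses are not given: they have to be found in the camera images.
- station: The indexing slide, fixed to the bench: white base plate 245 x 320 x 8 mm. Origin on the bench; its x points away from the robot (turned by up to 0.2 rad), y runs along the slide. The steel index rail on its robot side leans 35 degrees and has five holes, at y = -100, -50, 0, +50, +100 mm.
- lamp (a point): Middle of the underside of an aluminium lamp bar along station y: 28 mm (x) by 310 mm, 181 to 204 mm above the bench, at station x = -56 mm, on 12 mm posts at y = +-145 mm. It leaves no room for a gripper straight above the index knob: come at the knob with the tool leaning back towards the robot by about 35 degrees, along the knob's axis.
- carriage (a joint): Travel of the aluminium carriage along the station's y, m: 0 at the start (pin in the middle hole), -0.100 and +0.100 in the end holes, stops at +-0.115. It slides with about 2 N of friction once the pin is pulled, and carries the nest and the knob along.
- nest (a point): Centre of the nest's floor on the carriage, 48 mm above the bench. The nest is 78 mm (station x) by 51 mm (station y) inside, with walls 7 mm high and 5 mm thick, open at the top. At the start it lies at station x = +20 mm, y = 0.
- plunger (a joint): How far the index plunger is pulled out along its axis, m: 0 = home in a hole, stop at 0.014. Its pin (8 mm) is clear of the hole above 0.009. A spring pulls it home: 4 N at 0, 7.5 N at 0.014. Let go between holes, the pin rides on the rail and falls into the next hole it meets.
- knob (a point): Centre of the red index knob, a cylinder 22 mm across, 16 mm long on an 8 mm stem. Its axis (z of this point, out of the hole) leans 35 degrees from vertical to the robot: (-0.574, 0, 0.819) in station axes; pull along it. At home it is 84 mm above the bench, at station x = -85 mm, 24 mm along the axis above the 16 mm barrel on the carriage, 97 mm lower than the lamp bar.
- gauge: Yellow-armed height gauge, fixed on the station's back edge, over either the left (+100 mm) or the right (-100 mm) end hole: origin under its spindle's axis, 8 mm above the bench, at station x = +20 mm. Its 22 mm wide arm reaches forward from a post (18 mm diameter, 220 mm high) 95 mm behind the axis; the arm's top is 188 mm above the bench.
- spindle (a joint): How far the gauge's spindle is pushed down, m: 0 = up, stop at 0.040. It springs back up (about 2 N at the top, 4 to 5 N when down). It reads about 0.032 when the foot rests on a fully seated block.
- foot (a point): Underside of the gauge's round foot (12 mm diameter), 125 mm above the bench when up.
- button (a point): Top centre of the green button on the spindle (28 mm diameter), 240 mm above the bench when up; press it straight down.
- reader: Black code-reader head on a stand like the gauge's, over the other end hole; fixed, not used. Origin, post and arm height as for the gauge.
- block: Blue cold block, 70 x 44 x 45 mm (x, y, z), about 0.3 kg, origin at the centre of its underside, with two rows of white or clear tube caps 6 mm high on top and a bare spot in the middle for the gauge's foot. Either way round fits the nest, long side along the station's x. It starts on the bench to the left or right of the station.
- tipbox: Yellow tip box, 95 x 70 x 50 mm, loose bystander. Origin under its centre.
- bottle: Amber bottle, 56 mm diameter, 130 mm high, loose bystander. Origin under its centre.
- tuberack: Green tube rack with blue caps, 60 x 50 x 57 mm, loose bystander. Origin under its centre.
- jar: Small jar, 42 mm diameter, 40 mm high, loose bystander between the robot and the station. Origin under its centre.

How it is judged:
By the outcome, as a careful person would: the job done as asked, in the order asked, and still so for the second after the job is handed in, with the robot touching nothing.
It also fails if it takes over 72 s, if anything falls off the work surface, if the arm or the gripper's body presses on something with over 40 N, if the wrist force passes 120 N, or if a joint passes its speed limit or range.

## Working session

There is one attempt and no reset: what is moved stays moved. The work goes in short steps, Python scripts to look and compute and a tool call to move; the robot and the scene stay as the last step left them, time stands still between calls to the robot, and variables do not carry over. Pictures are saved under pics/ and viewed, at most 10 in all, crops included, and the job is handed in when it is done.

Besides the shell and the picture viewer there is one more tool, called after ">>>" as name([rows], argument=value, ...), one row to a line, values as JSON. move_arm: Moves the arm, as the interface text tells. Its arguments: {"type":"object","properties":{"moves":{"type":"array"},"newtons":{"type":"number"}},"required":["moves"]}

```bash
ls; mkdir -p pics
cat > h.py <<'E'
import numpy as np, cv2
from rig import r
def cam(n):
    st=r.get_state(); img,d=r.read_camera(n); p=r.camera_params(n); K=np.array(p['K'])
    if n=='wrist':
        T=np.eye(4);T[:3,:3]=np.array(st['orientation']);T[:3,3]=st['ee_pos']
        M=T@np.array(p['mount'])
    else: M=np.linalg.inv(np.array(p['extrinsics']))
    return img,d,K,M,p
def pts(d,K,M):
    v,u=np.mgrid[:d.shape[0],:d.shape[1]]
    P=np.stack([(u-K[0,2])/K[0,0]*d,-(v-K[1,2])/K[1,1]*d,-d],-1)
    return P@M[:3,:3].T+M[:3,3]
def ray(uv,z,K,M):
    c=np.array([(uv[0]-K[0,2])/K[0,0],-(uv[1]-K[1,2])/K[1,1],-1]); w=M[:3,:3]@c
    return M[:3,3]+w*(z-M[2,3])/w[2]
E
python3 - <<'E'
from h import *
for n in ('scene','top','wrist'):
    i,d,K,M,p=cam(n); cv2.imwrite(f'pics/{n}0.png',i); np.savez(f'pics/{n}0.npz',i=i,d=d,K=K,M=M)
    print(n,K.round(1).tolist(),M.round(3).tolist(),[k for k in p],p.get('dist'))
s=r.get_state();print(s)
E
```

```text
pics
scene [[510.9, 0.0, 326.8], [0.0, 510.9, 247.2], [0.0, 0.0, 1.0]] [[0.389, -0.745, 0.542, 0.999], [0.921, 0.309, -0.237, -0.201], [0.009, 0.592, 0.806, 0.88], [0.0, 0.0, 0.0, 1.0]] ['K', 'extrinsics'] None
top [[436.6, 0.0, 317.6], [0.0, 436.6, 237.3], [0.0, 0.0, 1.0]] [[0.01, 0.994, -0.106, 0.45], [-1.0, 0.013, 0.024, 0.019], [0.025, 0.106, 0.994, 0.968], [0.0, 0.0, 0.0, 1.0]] ['K', 'extrinsics'] None
wrist [[417.6, 0.0, 320.1], [0.0, 417.6, 240.6], [0.0, 0.0, 1.0]] [[0.404, 0.879, 0.252, 0.314], [-0.915, 0.389, 0.109, -0.543], [-0.002, -0.275, 0.961, 0.372], [0.0, 0.0, 0.0, 1.0]] ['K', 'mount'] None
{'time_s': 0.15, 'joint_pos': array([-7.26623306e+01,  1.24699154e+01,  9.25074249e+01, -6.07582258e-04,
        7.51336897e+01, -6.42832794e+00]), 'qvel': array([ 0.01244637, -0.09573419, -0.24894887,  0.0090694 ,  0.0983102 ,
        0.01872938]), 'joint_torque': array([ 7.38475901e-04, -3.97445476e+01, -3.04417348e+01, -1.30676026e-04,
        5.76107675e-03,  2.04884216e-06]), 'ee_pos': array([ 0.25170764, -0.57138593,  0.23023425]), 'orientation': array([[ 9.15197955e-01,  4.03004168e-01, -5.87264414e-04],
       [ 4.03004542e-01, -9.15196115e-01,  1.84673857e-03],
       [ 2.06781230e-04, -1.92680159e-03, -9.99998122e-01]]), 'ft_force': array([ 0.72133975, -0.16228878,  0.01224797]), 'ft_torque': array([-0.02625522,  0.03907807, -0.02187625]), 'gripper_force': 0.0, 'grip_width': 0.9997357012228618}
```

View pics/top0.png

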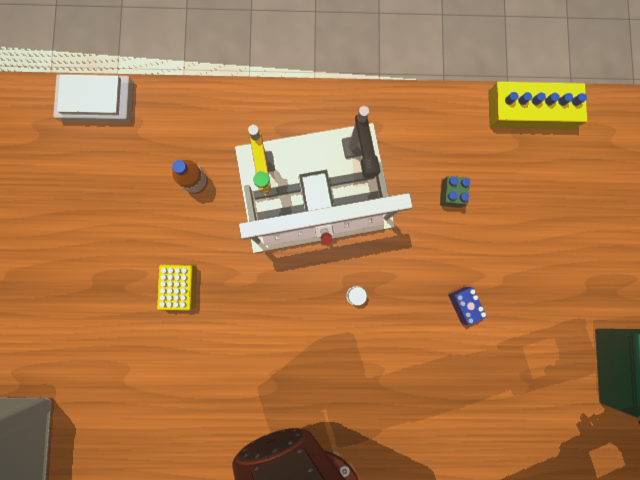

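View pics/scene0.png

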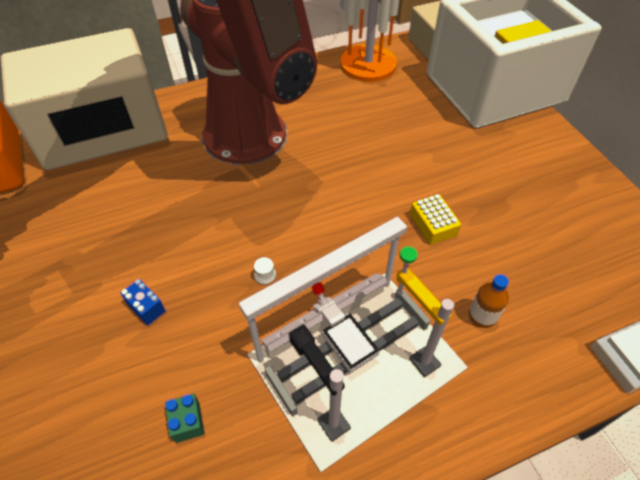

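Top view: the gauge is on the left (+100) with its green button at (261,180), the knob is at (326,238), the block at (469,306) and the jar at (357,296). The lamp bar runs from (240,230) to (411,202).

```bash
cat > m.py <<'E'
from h import *
for n in ('top','scene'):
    f=np.load(f'pics/{n}0.npz'); i,d,K,M=f['i'],f['d'],f['K'],f['M']
    P=pts(d,K,M); hsv=cv2.cvtColor(i,cv2.COLOR_BGR2HSV); H,S,V=[hsv[...,k].astype(int) for k in range(3)]
    X,Y,Z=P[...,0],P[...,1],P[...,2]; ok=d>0
    def rect(m,name):
        q=P[m]; 
        if len(q)<5: print(n,name,len(q));return
        c,s,a=cv2.minAreaRect(q[:,:2].astype(np.float32)); print(n,name,len(q),'med',np.median(q,0).round(4),'rect',np.round(c,4),np.round(s,4),round(a,1))
    roi=ok&(X>.3)&(X<.9)&(abs(Y)<.35)
    rect(roi&(Z>.195)&(Z<.215)&(S<60),'lamp')
    bl=ok&(Z>.03)&(Z<.07)&(Y<-.2)&(X<.5)&(X>.15)
    k,l,st,ce=cv2.connectedComponentsWithStats((bl).astype(np.uint8))
    b=l==1+np.argmax(st[1:,4]); rect(b,'block'); rect(b&(Z>.042)&(Z<.048),'blockface')
    rect(roi&((H<6)|(H>174))&(S>150)&(Z>.06)&(Z<.12),'knob')
    rect(roi&(H>45)&(H<75)&(S>150)&(Z>.2)&(Z<.26),'button')
    rect(roi&(X<.5)&(abs(Y)<.15)&(Z>.03)&(Z<.05)&(S<60),'jar')
    rect(roi&(Z>.045)&(Z<.052)&(S<40)&(V>180)&(X>.5),'nestfloor')
    rect(roi&(Z>.004)&(Z<.014)&(S<60)&(X>.4),'base')
E
python3 m.py
```

```text
top lamp 2782 med [ 0.5709 -0.0126  0.2033] rect [0.6483 0.001 ] [0.1863 0.3086] 11.4
top block 1080 med [ 0.2835 -0.6194  0.0503] rect [ 0.2931 -0.6265] [0.0676 0.1746] 66.1
top blockface 153 med [ 0.2774 -0.6193  0.0451] rect [ 0.2806 -0.6195] [0.0192 0.1601] 84.4
top knob 89 med [ 0.5405 -0.0198  0.0915] rect [ 0.5408 -0.0206] [0.0201 0.0184] 1.6
top button 0
top jar 258 med [ 0.4256 -0.0884  0.0394] rect [ 0.4259 -0.0886] [0.0366 0.0366] 71.9
top nestfloor 1002 med [0.6333 0.0011 0.0477] rect [ 0.619  -0.0049] [0.1349 0.2547] 8.7
top base 6303 med [0.711  0.0284 0.0074] rect [ 0.5941 -0.0098] [0.3948 0.3186] 11.1
scene lamp 3235 med [ 0.5779 -0.0277  0.2042] rect [0.6526 0.0017] [0.1947 0.3083] 11.1
scene block 871 med [ 0.4128 -0.3255  0.0456] rect [ 0.4069 -0.3266] [0.0735 0.0447] 24.0
scene blockface 562 med [ 0.4099 -0.3261  0.0453] rect [ 0.407  -0.3266] [0.0735 0.0444] 23.8
scene knob 102 med [ 0.5471 -0.0196  0.0913] rect [ 0.5442 -0.0201] [0.0225 0.0183] 10.9
scene button 208 med [0.628  0.0981 0.2406] rect [0.627  0.0984] [0.0246 0.0264] 62.7
scene jar 279 med [ 0.4291 -0.0889  0.0401] rect [ 0.4269 -0.0887] [0.0362 0.0374] 60.4
scene nestfloor 1008 med [0.6448 0.0016 0.0487] rect [0.6442 0.002 ] [0.0758 0.0486] 11.6
scene base 10996 med [0.7283 0.0072 0.0086] rect [ 0.6031 -0.0067] [0.3759 0.3186] 11.0
```

Scene view agrees: the block's long axis is at about 24° (the tool's present yaw), its centre is (0.407,-0.327), and the station yaw is about 11°. I'll go above the block and look.

>>> move_arm([
  {"travel": [30,-20,0],"angular": [0,0,0],"gripper": 85},
  {"travel": [60,-40,0],"angular": [0,0,0],"gripper": 85},
  {"travel": [100,-67,0],"angular": [0,0,0],"gripper": 85},
  {"travel": [140,-94,0],"angular": [0,0,0],"gripper": 85},
  {"travel": [180,-121,0],"angular": [0,0,0],"gripper": 85},
])

```text
time_s: 0.65
ee_pos: [0.3683, -0.387, 0.2309]
orientation: [[0.916, 0.402, -0.0], [0.402, -0.916, 0.0], [0.0, -0.0, -1.0]]
ft_force: [0.5, -1.3, 0.8]
grip_width: 0.998
gripper_force: 0.0
```

>>> move_arm([
  {"travel": [35,-23,0],"angular": [0,0,0],"gripper": 85},
  {"travel": [61,-40,0],"angular": [0,0,0],"gripper": 85},
  {"travel": [61,-40,0],"angular": [0,0,0],"gripper": 85},
  {"travel": [61,-40,0],"angular": [0,0,0],"gripper": 85},
])

```text
time_s: 1.05
ee_pos: [0.4076, -0.3271, 0.2311]
orientation: [[0.914, 0.405, -0.001], [0.405, -0.914, -0.0], [-0.001, 0.0, -1.0]]
ft_force: [0.3, -0.3, -0.2]
grip_width: 0.992
gripper_force: 0.0
```

```bash
cat >> h.py <<'E'
from scipy.spatial.transform import Rotation as Rn
def go(pos,R=None):
    """tool-frame travel (mm) and rotvec (deg) from measured pose to target"""
    s=r.get_state(); R0=np.array(s['orientation']); p=np.array(s['ee_pos'])
    a=np.zeros(3) if R is None else Rn.from_matrix(R0.T@R).as_rotvec(degrees=True)
    return (R0.T@(np.array(pos)-p)*1000).round(1), a.round(2)
def st(): 
    s=r.get_state(); print('t',s['time_s'],'p',s['ee_pos'].round(4),'F',s['ft_force'].round(2),'w',round(s['grip_width']*85.4,1),'gf',round(s['gripper_force'],1),'j',s['joint_pos'].round(1)); return s
E
python3 - <<'E'
from h import *
st(); i,d,K,M,p=cam('wrist'); P=pts(d,K,M); cv2.imwrite('pics/w1.png',i)
m=(d>0)&(P[...,2]>.041)&(P[...,2]<.049)&(abs(P[...,0]-.407)<.08)&(abs(P[...,1]+.327)<.08)
c,s,a=cv2.minAreaRect(P[m][:,:2].astype(np.float32)); print(m.sum(),c,s,a,np.median(P[m],0)); print(r.get_state()['orientation'].round(3))
E
```

```text
t 1.05 p [ 0.4076 -0.3271  0.2311] F [ 0.31 -0.32 -0.18] w 84.7 gf 0.0 j [-4.640e+01 -1.000e-01  1.062e+02 -0.000e+00  7.390e+01  1.970e+01]
3753 (0.407122939825058, -0.3278805613517761) (0.07055431604385376, 0.0439317524433136) 24.077922821044922 [ 0.40915238 -0.32703714  0.04455809]
[[ 0.915  0.403 -0.001]
 [ 0.403 -0.915 -0.   ]
 [-0.001  0.    -1.   ]]
```

View pics/w1.png

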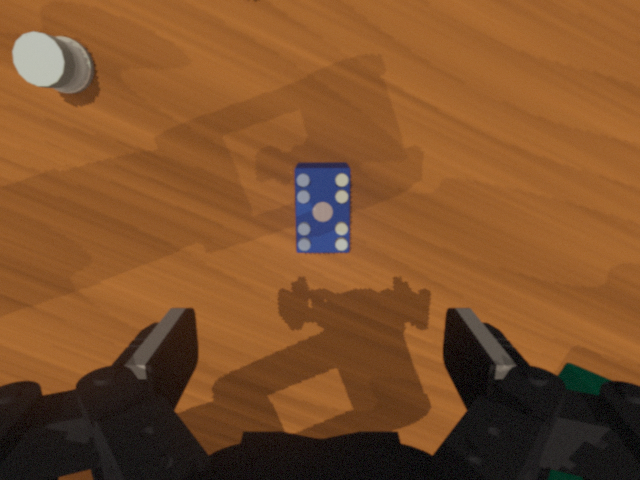

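The wrist view shows the block at about (323,210), square to the fingers, with the jar top left and well clear. Next: descend and grip.

>>> move_arm([
  {"travel": [-1,0.5,40],"angular": [0,0,0],"gripper": 85},
  {"travel": [-1,0.5,85],"angular": [0,0,0],"gripper": 85},
  {"travel": [-1,0.5,130],"angular": [0,0,0],"gripper": 85},
  {"travel": [-1,0.5,170],"angular": [0,0,0],"gripper": 85},
  {"travel": [-1,0.5,200],"angular": [0,0,0],"gripper": 85},
])

```text
time_s: 1.6
ee_pos: [0.4047, -0.3286, 0.0283]
orientation: [[0.916, 0.401, -0.003], [0.401, -0.916, 0.002], [-0.001, -0.003, -1.0]]
ft_force: [0.2, -0.0, 0.9]
grip_width: 0.996
gripper_force: 0.0
```

>>> move_arm([
  {"travel": [0,0,12],"angular": [0,0,0],"gripper": 85},
  {"travel": [0,0,18],"angular": [0,0,0],"gripper": 85},
  {"travel": [0,0,18],"angular": [0,0,0],"gripper": 85},
  {"travel": [0,0,18],"angular": [0,0,0],"gripper": 40},
  {"travel": [0,0,18],"angular": [0,0,0],"gripper": 30},
], newtons=40)

```text
time_s: 2.1
ee_pos: [0.4081, -0.3298, 0.0152]
orientation: [[0.915, 0.403, 0.003], [0.403, -0.915, -0.003], [0.001, 0.004, -1.0]]
ft_force: [-0.0, 0.1, -0.4]
grip_width: 0.682
gripper_force: 0.0
```

>>> move_arm([
  {"travel": [0,0,0],"angular": [0,0,0],"gripper": 30},
  {"travel": [0,0,0],"angular": [0,0,0],"gripper": 30},
  {"travel": [0,0,0],"angular": [0,0,0],"gripper": 30},
  {"travel": [0,0,0],"angular": [0,0,0],"gripper": 30},
])

```text
time_s: 2.5
ee_pos: [0.4079, -0.3293, 0.0149]
orientation: [[0.915, 0.403, 0.002], [0.403, -0.915, -0.002], [0.001, 0.002, -1.0]]
ft_force: [-0.4, 1.2, 6.5]
grip_width: 0.509
gripper_force: 43.1
```

>>> move_arm([
  {"travel": [0,0,-20],"angular": [0,0,0],"gripper": 30},
  {"travel": [0,0,-60],"angular": [0,0,0],"gripper": 30},
  {"travel": [0,0,-105],"angular": [0,0,0],"gripper": 30},
  {"travel": [0,0,-150],"angular": [0,0,0],"gripper": 30},
  {"travel": [0,0,-195],"angular": [0,0,0],"gripper": 30},
])

```text
time_s: 3.0
ee_pos: [0.406, -0.3273, 0.2089]
orientation: [[0.915, 0.403, -0.001], [0.403, -0.915, 0.002], [-0.001, -0.002, -1.0]]
ft_force: [0.4, -0.7, -3.5]
grip_width: 0.51
gripper_force: 42.0
```

>>> move_arm([
  {"travel": [0,0,-25],"angular": [0,0,0],"gripper": 30},
  {"travel": [0,0,-43],"angular": [0,0,0],"gripper": 30},
  {"travel": [0,0,-43],"angular": [0,0,0],"gripper": 30},
  {"travel": [0,0,-43],"angular": [0,0,0],"gripper": 30},
])

```text
time_s: 3.4
ee_pos: [0.4064, -0.3277, 0.2501]
orientation: [[0.915, 0.403, -0.001], [0.403, -0.915, 0.001], [-0.0, -0.001, -1.0]]
ft_force: [0.6, -0.0, -3.8]
grip_width: 0.509
gripper_force: 42.2
```

Run:
```python
from h import *
st()
for n in ('top','scene'):
    f=np.load(f'pics/{n}0.npz'); d,K,M=f['d'],f['K'],f['M']; P=pts(d,K,M); X,Y,Z=P[...,0],P[...,1],P[...,2]
    def R(m,t):
        m=cv2.morphologyEx(m.astype(np.uint8),cv2.MORPH_OPEN,np.ones((3,3)));k,l,s,c=cv2.connectedComponentsWithStats(m)
        q=P[l==1+np.argmax(s[1:,4])]; c,s,a=cv2.minAreaRect(q[:,:2].astype(np.float32)); print(n,t,len(q),np.round(c,4),np.round(s,4),round(a,2),np.median(q[:,2]).round(4))
    R((d>0)&(Z>.197)&(Z<.211)&(X>.4)&(X<.64)&(abs(Y)<.25),'lamp')
    R((d>0)&(Z>.043)&(Z<.0515)&(X>.585)&(X<.75)&(abs(Y)<.06),'floor')
    R((d>0)&(Z>.043)&(Z<.062)&(X>.585)&(X<.75)&(abs(Y)<.06),'floor+walls')
    R((d>0)&(Z>.232)&(Z<.25)&(X>.5)&(X<.75)&(Y>.05)&(Y<.15),'button')
# tool target: station yaw 11.2
a=np.radians(11.2); x=np.array([np.cos(a),np.sin(a),0]); z=np.array([0,0,-1.]); print(go([.644,.002,.25],np.stack([x,np.cross(z,x),z],1)))
```

```text
t 3.4 p [ 0.4064 -0.3277  0.2501] F [ 0.62 -0.03 -3.85] w 43.4 gf 42.2 j [-46.6  -1.1 105.    0.   76.1  19.6]
top lamp 2721 [ 0.5713 -0.0139] [0.0285 0.3098] 11.06 0.2033
top floor 811 [6.474e-01 6.000e-04] [0.0762 0.0508] 11.22 0.0474
top floor+walls 1103 [0.6492 0.0012] [0.0816 0.0641] 10.91 0.0481
top button 211 [0.6261 0.098 ] [0.0262 0.0267] 19.54 0.2393
scene lamp 3039 [ 0.572  -0.0145] [0.0301 0.3089] 11.16 0.2043
scene floor 1028 [0.644 0.002] [0.0772 0.0507] 10.29 0.0486
scene floor+walls 1767 [ 6.464e-01 -1.000e-04] [0.091  0.0643] 10.9 0.0493
scene button 246 [0.6273 0.0976] [0.0258 0.0275] 64.19 0.2401
(array([ 3.504e+02, -2.060e+02,  2.000e-01]), array([-0.08,  0.04, 12.57]))
```

>>> move_arm([
  {"travel": [25,-14.5,0],"angular": [0,0,0],"gripper": 30},
  {"travel": [60,-35,0],"angular": [0,0,0],"gripper": 30},
  {"travel": [98,-57,0],"angular": [0,0,0],"gripper": 30},
  {"travel": [136,-79,0],"angular": [0,0,0],"gripper": 30},
  {"travel": [174,-101,0],"angular": [0,0,0],"gripper": 30},
])

```text
time_s: 3.9
ee_pos: [0.5246, -0.1637, 0.248]
orientation: [[0.915, 0.403, -0.005], [0.403, -0.915, 0.002], [-0.004, -0.004, -1.0]]
ft_force: [-0.5, -0.9, -2.8]
grip_width: 0.507
gripper_force: 42.2
```

>>> move_arm([
  {"travel": [38,-22,0],"angular": [0,0,3],"gripper": 30},
  {"travel": [76,-44,0],"angular": [0,0,6],"gripper": 30},
  {"travel": [114,-66,0],"angular": [0,0,9],"gripper": 30},
  {"travel": [150,-87,0],"angular": [0,0,12],"gripper": 30},
  {"travel": [177.6,-102.8,0],"angular": [0,0,12.6],"gripper": 30},
])

```text
time_s: 4.4
ee_pos: [0.6459, 0.0025, 0.2474]
orientation: [[0.981, 0.194, -0.005], [0.194, -0.981, 0.001], [-0.005, -0.002, -1.0]]
ft_force: [0.5, -0.1, -3.2]
grip_width: 0.509
gripper_force: 42.1
```

>>> move_arm([
  {"travel": [0,0,0],"angular": [0,0,0],"gripper": 30},
  {"travel": [0,0,0],"angular": [0,0,0],"gripper": 30},
  {"travel": [0,0,0],"angular": [0,0,0],"gripper": 30},
])

```text
time_s: 4.7
ee_pos: [0.645, -0.0009, 0.249]
orientation: [[0.981, 0.193, -0.004], [0.193, -0.981, -0.0], [-0.004, -0.001, -1.0]]
ft_force: [0.3, -0.3, -2.3]
grip_width: 0.507
gripper_force: 42.1
```

Run:
```python
from h import *
st(); i,d,K,M,p=cam('wrist'); cv2.imwrite('pics/w2.png',i)
a=np.radians(11.1); x=np.array([np.cos(a),np.sin(a),0]); z=np.array([0,0,-1.]); print(go([.646,.0005,.07],np.stack([x,np.cross(z,x),z],1)))
P=pts(d,K,M); q=(d>0)&(abs(P[...,2]-.2815)<.004)&(np.hypot(P[...,0]-.646,P[...,1])<.06)
if q.sum()>20: print(q.sum(),cv2.minAreaRect(P[q][:,:2].astype(np.float32)))
```

```text
t 4.7 p [ 0.645  -0.0009  0.249 ] F [ 0.31 -0.27 -2.35] w 43.3 gf 42.1 j [-6.3 14.2 88.4 -0.  77.6 72.6]
(array([  1.6,  -1.4, 179.7]), array([-0.02,  0.17,  0.  ]))
27450 ((0.647336483001709, 0.0004488043487071991), (0.06596137583255768, 0.07055500149726868), 11.756909370422363)
```

View pics/w2.png

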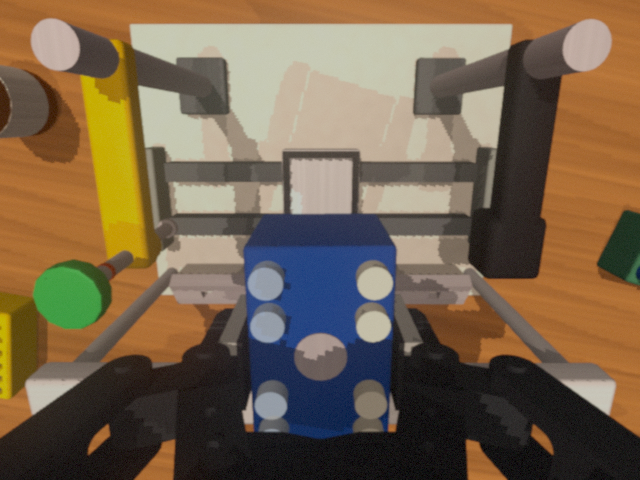

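Wrist view: the block at (320,320) is square in the hand above the nest (nest rim at (320,180)), with the gauge and reader arms clear. Descending.

>>> move_arm([
  {"travel": [1.6,-1.4,30],"angular": [0,0.1,0],"gripper": 30},
  {"travel": [1.6,-1.4,65],"angular": [0,0.1,0],"gripper": 30},
  {"travel": [1.6,-1.4,100],"angular": [0,0.1,0],"gripper": 30},
  {"travel": [1.6,-1.4,135],"angular": [0,0.1,0],"gripper": 30},
  {"travel": [1.6,-1.4,160],"angular": [0,0.1,0],"gripper": 30},
])

```text
time_s: 5.25
ee_pos: [0.6455, 0.0002, 0.0884]
orientation: [[0.981, 0.192, -0.002], [0.192, -0.981, 0.001], [-0.002, -0.001, -1.0]]
ft_force: [-1.3, -0.9, -4.1]
grip_width: 0.514
gripper_force: 42.2
```

>>> move_arm([
  {"travel": [0,0,8],"angular": [0,0,0],"gripper": 30},
  {"travel": [0,0,8],"angular": [0,0,0],"gripper": 30},
  {"travel": [0,0,8],"angular": [0,0,0],"gripper": 30},
])

```text
time_s: 5.55
ee_pos: [0.649, 0.0008, 0.0851]
orientation: [[0.981, 0.193, 0.005], [0.193, -0.981, -0.0], [0.004, 0.001, -1.0]]
ft_force: [-0.1, -0.9, -2.7]
grip_width: 0.509
gripper_force: 42.1
```

Run:
```python
from h import *
st()
a=np.radians(11.1); x=np.array([np.cos(a),np.sin(a),0]); z=np.array([0,0,-1.]); print(go([.646,.0005,.063],np.stack([x,np.cross(z,x),z],1)))
for n in ('scene','top'):
    i,d,K,M,p=cam(n); cv2.imwrite(f'pics/{n}2.png',i)
    if n=='scene':
        P=pts(d,K,M); H=cv2.cvtColor(i,cv2.COLOR_BGR2HSV)
        q=(d>0)&(H[...,0]>105)&(H[...,0]<130)&(H[...,1]>120)&(np.hypot(P[...,0]-.646,P[...,1])<.08)
        Q=P[q]; print(len(Q),Q[:,2].min(),Q[:,2].max()); t=Q[Q[:,2]>Q[:,2].max()-.012]; print(cv2.minAreaRect(t[:,:2].astype(np.float32)))
        v,u=np.where(q); c=i[max(0,v.min()-70):v.max()+70,max(0,u.min()-90):u.max()+90]; cv2.imwrite('pics/s2c.png',cv2.resize(c,None,fx=3,fy=3)[:600,:800])
```

```text
t 5.55 p [0.649  0.0008 0.0851] F [-0.08 -0.89 -2.7 ] w 43.5 gf 42.1 j [-6.1 23.8 94.8  0.  61.2 72.7]
(array([-3.1, -0.3, 22.1]), array([ 0.05, -0.26,  0.02]))
576 0.053738556557114237 0.18157111750778154
((0.6684010028839111, -0.005408568307757378), (0.00048564752796664834, 0.0039013733621686697), 15.334857940673828)
```

View pics/s2c.png

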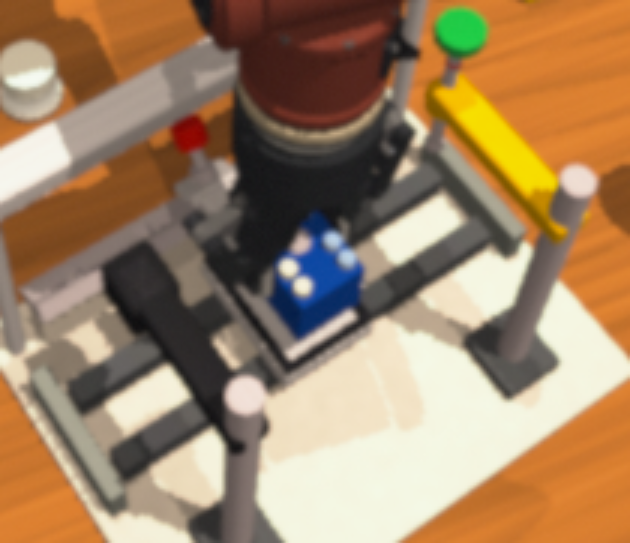

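The block at (320,290) in the crop is held over the nest and aligned; nothing touches. I'll let it settle, then lower.

>>> move_arm([
  {"travel": [-2,0,4],"angular": [0,0,0],"gripper": 30},
  {"travel": [-2,0,8],"angular": [0,0,0],"gripper": 30},
  {"travel": [-2,0,8],"angular": [0,0,0],"gripper": 30},
  {"travel": [-2,0,8],"angular": [0,0,0],"gripper": 30},
  {"travel": [-2,0,8],"angular": [0,0,0],"gripper": 30},
])

```text
time_s: 6.15
ee_pos: [0.6459, 0.0012, 0.0753]
orientation: [[0.981, 0.194, 0.002], [0.194, -0.981, 0.0], [0.002, -0.0, -1.0]]
ft_force: [0.6, -1.2, -3.5]
grip_width: 0.51
gripper_force: 42.1
```

Run:
```python
from h import *
st()
a=np.radians(11.1); x=np.array([np.cos(a),np.sin(a),0]); z=np.array([0,0,-1.]); print(go([.646,.0005,.063],np.stack([x,np.cross(z,x),z],1)))
i,d,K,M,p=cam('scene');P=pts(d,K,M);B=i.astype(int)
q=(d>0)&(B[...,0]>B[...,2]*2)&(P[...,2]<.12)&(P[...,2]>.055)&(np.hypot(P[...,0]-.646,P[...,1])<.08)
Q=P[q]; S=(Q[:,:2]-[.646,.0005])@np.array([[.9813,-.1925],[.1925,.9813]]); print(np.percentile(S,[1,50,99],axis=0),np.percentile(Q[:,2],[1,50,99]))
```

```text
t 6.15 p [0.6459 0.0012 0.0753] F [ 0.59 -1.16 -3.51] w 43.6 gf 42.1 j [-6.1 24.3 95.3  0.  60.3 72.7]
(array([-0.1,  0.7, 12.3]), array([-0.  , -0.1 ,  0.07]))
[[-0.00674324 -0.02005627]
 [ 0.02847815  0.00176244]
 [ 0.03534367  0.02425677]] [0.07001801 0.10412953 0.10922294]
```

>>> move_arm([
  {"travel": [0,1,3],"angular": [0,0,0],"gripper": 30},
  {"travel": [0,1,6],"angular": [0,0,0],"gripper": 30},
  {"travel": [0,1,9],"angular": [0,0,0],"gripper": 30},
  {"travel": [0,1,11],"angular": [0,0,0],"gripper": 30},
  {"travel": [0,1,11],"angular": [0,0,0],"gripper": 30},
])

```text
time_s: 6.7
ee_pos: [0.6456, 0.0002, 0.0636]
orientation: [[0.981, 0.194, 0.0], [0.194, -0.981, 0.0], [0.001, -0.0, -1.0]]
ft_force: [-0.1, -0.0, -3.3]
grip_width: 0.505
gripper_force: 42.1
```

>>> move_arm([
  {"travel": [0,0,1],"angular": [0,0,0],"gripper": 30},
  {"travel": [0,0,1],"angular": [0,0,0],"gripper": 30},
  {"travel": [0,0,2],"angular": [0,0,0],"gripper": 30},
  {"travel": [0,0,2],"angular": [0,0,0],"gripper": 30},
])

```text
time_s: 7.1
ee_pos: [0.6463, 0.0001, 0.063]
orientation: [[0.981, 0.194, 0.002], [0.194, -0.981, 0.0], [0.002, 0.0, -1.0]]
ft_force: [-1.8, 0.6, 0.2]
grip_width: 0.506
gripper_force: 42.4
```

Contact has been made. Release and rise.

>>> move_arm([
  {"travel": [0,0,0],"angular": [0,0,0],"gripper": 65},
  {"travel": [0,0,0],"angular": [0,0,0],"gripper": 65},
  {"travel": [0,0,0],"angular": [0,0,0],"gripper": 65},
  {"travel": [0,0,-10],"angular": [0,0,0],"gripper": 65},
  {"travel": [0,0,-40],"angular": [0,0,0],"gripper": 65},
])

```text
time_s: 7.6
ee_pos: [0.6429, 0.0004, 0.0994]
orientation: [[0.981, 0.194, -0.006], [0.194, -0.981, 0.001], [-0.006, -0.002, -1.0]]
ft_force: [-1.0, -0.1, -0.1]
grip_width: 0.762
gripper_force: 0.0
```

>>> move_arm([
  {"travel": [0,0,-45],"angular": [0,0,0],"gripper": 65},
  {"travel": [0,0,-90],"angular": [0,0,0],"gripper": 65},
  {"travel": [0,0,-135],"angular": [0,0,0],"gripper": 65},
  {"travel": [0,0,-160],"angular": [0,0,0],"gripper": 65},
  {"travel": [0,0,-165],"angular": [0,0,0],"gripper": 65},
])

```text
time_s: 8.1
ee_pos: [0.6486, -0.0002, 0.2742]
orientation: [[0.981, 0.194, 0.013], [0.194, -0.981, -0.001], [0.012, 0.003, -1.0]]
ft_force: [0.0, -0.5, -0.3]
grip_width: 0.758
gripper_force: 0.0
```

Run:
```python
from h import *
st(); i,d,K,M,p=cam('wrist'); cv2.imwrite('pics/w3.png',i); P=pts(d,K,M)
B=i.astype(int)
q=(d>0)&(B[...,0]>B[...,2]*1.8)&(abs(P[...,2]-.093)<.006)&(np.hypot(P[...,0]-.646,P[...,1])<.07); Q=P[q]
print(len(Q),cv2.minAreaRect(Q[:,:2].astype(np.float32)))
A=np.c_[Q[:,:2],np.ones(len(Q))]; co=np.linalg.lstsq(A,Q[:,2],rcond=None)[0]; print('tilt deg',np.degrees(co[:2]),'z',np.median(Q[:,2]))
# knob approach pose
a=np.radians(11.1); R=Rn.from_euler('z',11.1,degrees=True).as_matrix()
ax=R@[-.574,0,.819]; y=-R[:,1]; z=-ax; x=np.cross(y,z); Rt=np.stack([x,y,z],1)
k=np.array([.646,.0005,0])+R@[-.105,0,.084]; g=k-.019*ax   # TCP with grasp point at knob centre
print('knob',k.round(4))
for s in (.15,.0): print(s,(g+s*ax).round(4),go(g+s*ax,Rt))
```

```text
t 8.1 p [ 6.486e-01 -2.000e-04  2.742e-01] F [ 0.03 -0.55 -0.26] w 64.8 gf 0.0 j [-6.2 13.1 87.1  0.  79.1 72.6]
2753 ((0.6464605927467346, 0.0013442039489746094), (0.06863231956958771, 0.043358054012060165), 11.410478591918945)
tilt deg [-0.04718053  0.09261703] z 0.09249793345267732
knob [ 0.543  -0.0197  0.084 ]
0.15 [ 0.4692 -0.0342  0.1913] (array([-182.3,   -1.3,   78.9]), array([ 0.1 , 34.52,  0.1 ]))
0.0 [ 0.5537 -0.0176  0.0684] (array([-97.3,  -1.4, 202.5]), array([ 0.1 , 34.52,  0.1 ]))
```

View pics/w3.png

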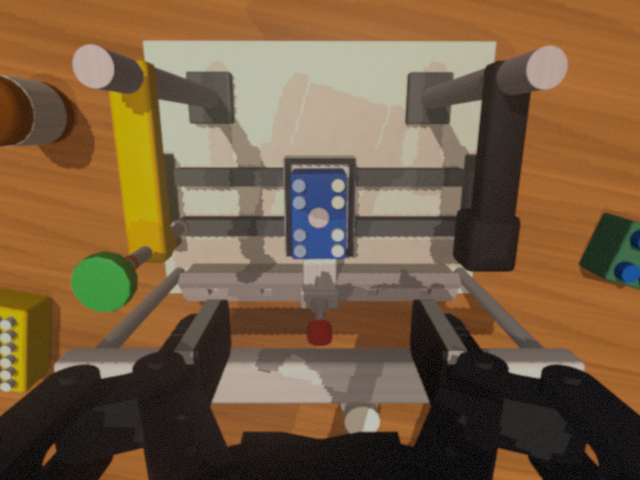

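Wrist view: the block is flat in the nest at (319,213) (tilt under 0.1°), the knob is at (319,332) before the lamp bar, and the jar is at (360,415). Now back out over the lamp while tilting.

>>> move_arm([
  {"travel": [-30,-1,0],"angular": [0,3,0],"gripper": 65},
  {"travel": [-70,-1,0],"angular": [0,10,0],"gripper": 65},
  {"travel": [-110,-1,0],"angular": [0,18,0],"gripper": 65},
  {"travel": [-150,-1,0],"angular": [0,26,0],"gripper": 65},
  {"travel": [-185,-1,5],"angular": [0,34,0],"gripper": 65},
])

```text
time_s: 8.65
ee_pos: [0.4623, -0.034, 0.2599]
orientation: [[0.81, 0.195, 0.553], [0.162, -0.981, 0.109], [0.563, 0.001, -0.826]]
ft_force: [-1.5, -0.6, 1.3]
grip_width: 0.759
gripper_force: 0.0
```

>>> move_arm([
  {"travel": [0,0,0],"angular": [0,0.5,0],"gripper": 65},
  {"travel": [0,0,0],"angular": [0,0.5,0],"gripper": 65},
  {"travel": [0,0,0],"angular": [0,0.5,0],"gripper": 65},
])

```text
time_s: 8.95
ee_pos: [0.4653, -0.0354, 0.2632]
orientation: [[0.807, 0.193, 0.559], [0.159, -0.981, 0.109], [0.569, 0.001, -0.822]]
ft_force: [0.3, 0.2, 1.2]
grip_width: 0.763
gripper_force: 0.0
```

```bash
cat >> h.py <<'E'
Rs=Rn.from_euler('z',11.1,degrees=True).as_matrix(); nest=np.array([.646,.0005,0])
ax=Rs@[-.574,0,.819]; _y=-Rs[:,1]; Rt=np.stack([np.cross(_y,-ax),_y,-ax],1)
k=nest+Rs@[-.105,0,.084]; g=k-.016*ax
E
python3 - <<'E'
from h import *
st()
for s in (.12,.04,.0): print(s,go(g+s*ax,Rt))
E
```

```text
t 8.95 p [ 0.4653 -0.0354  0.2632] F [0.3  0.19 1.23] w 65.2 gf 0.0 j [-26.4 -32.  133.   25.6  53.2  41.6]
0.12 (array([-37.4,  -0.5,  88.4]), array([0.04, 0.34, 0.04]))
0.04 (array([-36.9,  -0.6, 168.4]), array([0.04, 0.34, 0.04]))
0.0 (array([-36.7,  -0.6, 208.4]), array([0.04, 0.34, 0.04]))
```

>>> move_arm([
  {"travel": [-10,0,25],"angular": [0,0.3,0],"gripper": 65},
  {"travel": [-24,-0.5,58],"angular": [0,0.3,0],"gripper": 65},
  {"travel": [-37,-0.5,88],"angular": [0,0.3,0],"gripper": 65},
  {"travel": [-37,-0.5,88],"angular": [0,0.3,0],"gripper": 65},
  {"travel": [-37,-0.5,88],"angular": [0,0.3,0],"gripper": 65},
])

```text
time_s: 9.45
ee_pos: [0.4854, -0.0305, 0.1697]
orientation: [[0.805, 0.195, 0.561], [0.16, -0.981, 0.112], [0.572, -0.001, -0.82]]
ft_force: [-0.9, -0.4, 0.0]
grip_width: 0.761
gripper_force: 0.0
```

Run:
```python
from h import *
st()
for s in (.04,.0): print(s,go(g+s*ax,Rt))
i,d,K,M,p=cam('wrist');P=pts(d,K,M);H=cv2.cvtColor(i,cv2.COLOR_BGR2HSV)
q=(d>0)&((H[...,0]<6)|(H[...,0]>174))&(H[...,1]>150)&(np.linalg.norm(P-k,axis=-1)<.05)
Q=(P[q]-k)@Rt; print(len(Q),np.percentile(Q,[2,50,98],axis=0).round(4)); t=Q[Q[:,2]<-.005]; print(len(t),(t.min(0)+t.max(0))/2)
cv2.imwrite('pics/w4.png',i)
```

```text
t 9.45 p [ 0.4854 -0.0305  0.1697] F [-0.95 -0.44  0.01] w 65.0 gf 0.0 j [-24.2 -20.7 136.7  31.9  38.9  33.8]
0.04 (array([-1. ,  0.6, 79.8]), array([-0.12,  0.15,  0.12]))
0.0 (array([ -0.9,   0.7, 119.8]), array([-0.12,  0.15,  0.12]))
974 [[-0.0087 -0.0092 -0.0092]
 [ 0.0014 -0.0002 -0.0078]
 [ 0.0104  0.0088 -0.0008]]
916 [ 4.75787083e-04  3.41029525e-05 -7.56546123e-03]
```

View pics/w4.png

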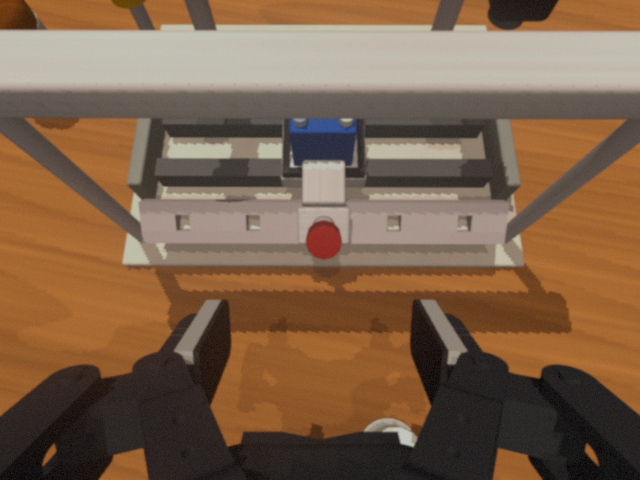

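Wrist view: the knob at (323,240) lies on the axis within 1 mm, and the holes and lamp bar are visible and clear. Advancing along the axis.

>>> move_arm([
  {"travel": [-1,0.6,20],"angular": [0,0,0],"gripper": 65},
  {"travel": [-1,0.6,40],"angular": [0,0,0],"gripper": 65},
  {"travel": [-1,0.6,60],"angular": [0,0,0],"gripper": 65},
  {"travel": [-1,0.6,80],"angular": [0,0,0],"gripper": 65},
  {"travel": [-1,0.6,80],"angular": [0,0,0],"gripper": 65},
])

```text
time_s: 10.0
ee_pos: [0.5295, -0.0225, 0.1034]
orientation: [[0.804, 0.194, 0.562], [0.159, -0.981, 0.111], [0.573, 0.0, -0.819]]
ft_force: [-0.9, 1.1, -0.2]
grip_width: 0.76
gripper_force: 0.0
```

Run:
```python
from h import *
st(); print(go(g,Rt))
```

```text
t 10.0 p [ 0.5295 -0.0225  0.1034] F [-0.93  1.13 -0.23] w 64.9 gf 0.0 j [-20.1  -5.5 133.8  41.2  26.8  25.5]
(array([ 0.1, -0.1, 39.8]), array([-0.05,  0.05,  0.1 ]))
```

>>> move_arm([
  {"travel": [0,0,15],"angular": [0,0,0],"gripper": 65},
  {"travel": [0,0,30],"angular": [0,0,0],"gripper": 65},
  {"travel": [0,0,40],"angular": [0,0,0],"gripper": 65},
  {"travel": [0,0,40],"angular": [0,0,0],"gripper": 65},
  {"travel": [0,0,40],"angular": [0,0,0],"gripper": 65},
])

```text
time_s: 10.5
ee_pos: [0.5513, -0.0184, 0.0718]
orientation: [[0.803, 0.194, 0.564], [0.159, -0.981, 0.11], [0.575, 0.001, -0.818]]
ft_force: [0.2, -0.3, 0.6]
grip_width: 0.76
gripper_force: 0.0
```

Run:
```python
from h import *
st(); print(go(g,Rt))
```

```text
t 10.5 p [ 0.5513 -0.0184  0.0718] F [ 0.2  -0.31  0.63] w 64.9 gf 0.0 j [-18.3   1.7 131.7  48.4  22.2  18.9]
(array([ 0.1, -0.3,  1.1]), array([ 0.02, -0.05,  0.11]))
```

>>> move_arm([
  {"travel": [0,0,0],"angular": [0,0,0],"gripper": 30},
  {"travel": [0,0,0],"angular": [0,0,0],"gripper": 15},
  {"travel": [0,0,0],"angular": [0,0,0],"gripper": 15},
  {"travel": [0,0,0],"angular": [0,0,0],"gripper": 15},
  {"travel": [0,0,0],"angular": [0,0,0],"gripper": 15},
], newtons=50)

```text
time_s: 11.0
ee_pos: [0.5501, -0.0184, 0.0705]
orientation: [[0.804, 0.193, 0.563], [0.159, -0.981, 0.11], [0.573, 0.001, -0.819]]
ft_force: [-6.7, -1.8, 7.7]
grip_width: 0.234
gripper_force: 48.4
```

>>> move_arm([
  {"travel": [0,0,0],"angular": [0,0,0],"gripper": 15},
  {"travel": [0,0,0],"angular": [0,0,0],"gripper": 15},
])

```text
time_s: 11.2
ee_pos: [0.5501, -0.0184, 0.0705]
orientation: [[0.804, 0.193, 0.563], [0.159, -0.981, 0.11], [0.573, 0.001, -0.819]]
ft_force: [-6.5, -1.8, 9.0]
grip_width: 0.239
gripper_force: 48.4
```

>>> move_arm([
  {"travel": [0,0,-3],"angular": [0,0,0],"gripper": 15},
  {"travel": [0,0,-6],"angular": [0,0,0],"gripper": 15},
  {"travel": [0,0,-9],"angular": [0,0,0],"gripper": 15},
  {"travel": [0,0,-12],"angular": [0,0,0],"gripper": 15},
  {"travel": [0,0,-12],"angular": [0,0,0],"gripper": 15},
])

```text
time_s: 11.7
ee_pos: [0.5434, -0.0196, 0.0799]
orientation: [[0.804, 0.193, 0.562], [0.159, -0.981, 0.11], [0.573, 0.001, -0.82]]
ft_force: [7.4, 0.3, -4.2]
grip_width: 0.234
gripper_force: 49.0
```

Run:
```python
from h import *
s=st(); print(go(g,Rt), 'pull force along axis',s['ft_force']@ax)
```

```text
t 11.7 p [ 0.5434 -0.0196  0.0799] F [ 7.4   0.33 -4.19] w 19.9 gf 49.0 j [-18.8  -0.4 132.5  46.1  23.4  21.1]
(array([ 2. , -0. , 12.4]), array([0.03, 0.07, 0.05])) pull force along axis -7.631847454408938
```

Plunger pulled about 11.5 mm (7.6 N). Sliding toward +y (tool -y).

>>> move_arm([
  {"travel": [0,-4,0],"angular": [0,0,0],"gripper": 15},
  {"travel": [0,-10,0],"angular": [0,0,0],"gripper": 15},
  {"travel": [0,-18,0],"angular": [0,0,0],"gripper": 15},
  {"travel": [0,-26,0],"angular": [0,0,0],"gripper": 15},
  {"travel": [0,-30,0],"angular": [0,0,0],"gripper": 15},
])

```text
time_s: 12.2
ee_pos: [0.5378, 0.0099, 0.0798]
orientation: [[0.804, 0.193, 0.563], [0.159, -0.981, 0.109], [0.573, 0.001, -0.82]]
ft_force: [5.3, -2.4, -5.9]
grip_width: 0.235
gripper_force: 49.2
```

```bash
cat > slide.py <<'E'
from h import *
s=st(); print('to +100 pulled 11.5:',go(g-.0*ax+.012*ax+Rs[:,1]*.1,Rt),'axF',s['ft_force']@ax,'yF',s['ft_force']@Rs[:,1],'stationpos',((s['ee_pos']-g)@Rs).round(4),'pull',(s['ee_pos']-g)@ax)
E
python3 slide.py
```

```text
t 12.2 p [0.5378 0.0099 0.0798] F [ 5.32 -2.41 -5.88] w 20.1 gf 49.2 j [-14.6  -1.5 133.6  43.4  21.1  26.9]
to +100 pulled 11.5: (array([  2. , -69.9,   0.2]), array([0.05, 0.06, 0.06])) axF -7.547136174023514 yF -3.3937329698635046 stationpos [-0.0086  0.0301  0.0089] pull 0.012237869515550384
```

>>> move_arm([
  {"travel": [0,-6,0],"angular": [0,0,0],"gripper": 15},
  {"travel": [0,-14,0],"angular": [0,0,0],"gripper": 15},
  {"travel": [0,-22,0],"angular": [0,0,0],"gripper": 15},
  {"travel": [0,-30,0],"angular": [0,0,0],"gripper": 15},
  {"travel": [0,-36,0],"angular": [0,0,0],"gripper": 15},
])

```text
time_s: 12.7
ee_pos: [0.5309, 0.0451, 0.0799]
orientation: [[0.804, 0.193, 0.563], [0.159, -0.981, 0.109], [0.573, 0.001, -0.819]]
ft_force: [6.2, -1.5, -4.6]
grip_width: 0.23
gripper_force: 49.3
```

```bash
python3 slide.py
```

```text
t 12.7 p [0.5309 0.0451 0.0799] F [ 6.21 -1.47 -4.56] w 19.7 gf 49.3 j [ -9.3  -2.5 134.6  38.7  18.6  35.8]
to +100 pulled 11.5: (array([  1.9, -34. ,   0.2]), array([0.07, 0.04, 0.05])) axF -7.070510891161319 yF -2.6375810215164495 stationpos [-0.0086  0.066   0.009 ] pull 0.012255566753453143
```

>>> move_arm([
  {"travel": [0,-8,0],"angular": [0,0,0],"gripper": 15},
  {"travel": [0,-16,0],"angular": [0,0,0],"gripper": 15},
  {"travel": [0,-24,0],"angular": [0,0,0],"gripper": 15},
  {"travel": [0,-30,0],"angular": [0,0,0],"gripper": 15},
  {"travel": [0,-34,0],"angular": [0,0,0],"gripper": 15},
])

```text
time_s: 13.2
ee_pos: [0.5243, 0.0786, 0.0798]
orientation: [[0.804, 0.193, 0.563], [0.159, -0.981, 0.11], [0.573, 0.001, -0.819]]
ft_force: [6.1, -1.5, -4.7]
grip_width: 0.235
gripper_force: 49.3
```

>>> move_arm([
  {"travel": [0,0,0],"angular": [0,0,0],"gripper": 15},
  {"travel": [0,0,0],"angular": [0,0,0],"gripper": 15},
])

```text
time_s: 13.4
ee_pos: [0.5241, 0.0791, 0.0798]
orientation: [[0.804, 0.194, 0.562], [0.159, -0.981, 0.111], [0.573, -0.0, -0.82]]
ft_force: [6.0, 3.0, -3.7]
grip_width: 0.236
gripper_force: 49.3
```

```bash
python3 slide.py
```

```text
t 13.4 p [0.5241 0.0791 0.0798] F [ 5.95  3.02 -3.66] w 20.2 gf 49.3 j [ -4.   -3.1 135.1  32.1  16.4  46.4]
to +100 pulled 11.5: (array([1.9, 0.6, 0.3]), array([-0.04,  0.08,  0.06])) axF -6.681713244430359 yF 1.8149673154075736 stationpos [-0.0086  0.1006  0.0089] pull 0.0122819186353381
```

>>> move_arm([
  {"travel": [0,0.5,0],"angular": [0,0,0],"gripper": 15},
  {"travel": [0,0.5,3],"angular": [0,0,0],"gripper": 15},
  {"travel": [0,0.5,6],"angular": [0,0,0],"gripper": 15},
  {"travel": [0,0.5,9],"angular": [0,0,0],"gripper": 15},
  {"travel": [0,0.5,11],"angular": [0,0,0],"gripper": 15},
])

```text
time_s: 13.9
ee_pos: [0.5305, 0.0796, 0.0707]
orientation: [[0.804, 0.194, 0.562], [0.159, -0.981, 0.111], [0.573, 0.0, -0.82]]
ft_force: [3.8, 1.9, -0.6]
grip_width: 0.234
gripper_force: 49.5
```

```bash
python3 slide.py
```

```text
t 13.9 p [0.5305 0.0796 0.0707] F [ 3.79  1.9  -0.61] w 20.0 gf 49.5 j [ -3.9  -0.8 134.4  34.8  15.1  43.7]
to +100 pulled 11.5: (array([  2. ,  -0.1, -10.8]), array([-0.03,  0.08,  0.05])) axF -2.8447914999754618 yF 1.1311499128862663 stationpos [-0.0023  0.0999 -0.0002] pull 0.0011703179521417007
```

It has gone into the hole. Release and back off.

>>> move_arm([
  {"travel": [0,0,0],"angular": [0,0,0],"gripper": 50},
  {"travel": [0,0,0],"angular": [0,0,0],"gripper": 50},
  {"travel": [0,0,0],"angular": [0,0,0],"gripper": 50},
  {"travel": [0,0,0],"angular": [0,0,0],"gripper": 50},
  {"travel": [0,0,-15],"angular": [0,0,0],"gripper": 50},
])

```text
time_s: 14.4
ee_pos: [0.5206, 0.0779, 0.0813]
orientation: [[0.806, 0.194, 0.559], [0.158, -0.981, 0.111], [0.57, -0.001, -0.822]]
ft_force: [-0.0, 1.0, 0.2]
grip_width: 0.589
gripper_force: 0.0
```

>>> move_arm([
  {"travel": [0,0,-25],"angular": [0,0,0],"gripper": 50},
  {"travel": [0,0,-50],"angular": [0,0,0],"gripper": 50},
  {"travel": [0,0,-75],"angular": [0,0,0],"gripper": 50},
  {"travel": [0,0,-95],"angular": [0,0,0],"gripper": 50},
  {"travel": [0,0,-95],"angular": [0,0,0],"gripper": 50},
])

```text
time_s: 14.9
ee_pos: [0.4691, 0.067, 0.1634]
orientation: [[0.801, 0.193, 0.566], [0.159, -0.981, 0.11], [0.577, 0.002, -0.817]]
ft_force: [0.4, 0.0, -0.4]
grip_width: 0.588
gripper_force: 0.0
```

Run:
```python
from h import *
st(); k2=k+Rs[:,1]*.1
i,d,K,M,p=cam('wrist');P=pts(d,K,M);H=cv2.cvtColor(i,cv2.COLOR_BGR2HSV)
q=(d>0)&((H[...,0]<6)|(H[...,0]>174))&(H[...,1]>150)&(np.linalg.norm(P-k2,axis=-1)<.05)
Q=(P[q]-k2)@Rt; print(len(Q),np.percentile(Q,[2,50,98],axis=0).round(4)); t=Q[Q[:,2]<-.005]; print(len(t),(t.min(0)+t.max(0))/2)
cv2.imwrite('pics/w5.png',i)
i,d,K,M,p=cam('scene');P=pts(d,K,M); H=cv2.cvtColor(i,cv2.COLOR_BGR2HSV)
q=(d>0)&(P[...,2]>.23)&(P[...,2]<.25)&(H[...,0]>40)&(H[...,0]<80)&(H[...,1]>120)&(np.hypot(P[...,0]-.627,P[...,1]-.098)<.04)
print('button',P[q].mean(0) if q.any() else None)
# vertical press pose
z=np.array([0,0,-1.]);Rv=np.stack([Rs[:,0],-Rs[:,1],z],1)
print(go([.47,.06,.30],Rv))
```

```text
t 14.9 p [0.4691 0.067  0.1634] F [ 0.41  0.05 -0.37] w 50.2 gf 0.0 j [ -7.1 -24.1 139.8  19.8  32.   57.9]
1041 [[-0.0089 -0.0104 -0.0091]
 [ 0.0011 -0.0012 -0.0077]
 [ 0.0103  0.0076 -0.0016]]
982 [ 0.00012833 -0.00118254 -0.00736306]
button [0.62843486 0.09777332 0.24039004]
(array([  79.9,    7.5, -114. ]), array([ 1.000e-02, -3.497e+01,  6.000e-02]))
```

View pics/w5.png

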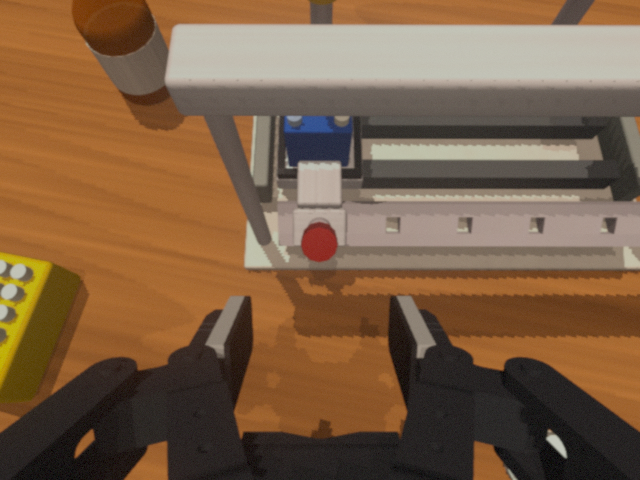

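Wrist view: the knob at (319,242) is in the last left hole, with its face at the same axial height as at the start (fully home). The block is still in the nest at (318,140). Now rise, straighten up and shut the fingers.

>>> move_arm([
  {"travel": [12,1.5,-17],"angular": [0,-1,0],"gripper": 0},
  {"travel": [32,3,-46],"angular": [0,-9,0],"gripper": 0},
  {"travel": [50,4.5,-70],"angular": [0,-17,0],"gripper": 0},
  {"travel": [66,6,-94],"angular": [0,-25,0],"gripper": 0},
  {"travel": [80,7.5,-114],"angular": [0,-33,0],"gripper": 0},
], newtons=40)

```text
time_s: 15.5
ee_pos: [0.4711, 0.0603, 0.3009]
orientation: [[0.981, 0.194, 0.028], [0.194, -0.981, 0.005], [0.028, 0.0, -1.0]]
ft_force: [0.9, -0.3, -0.2]
grip_width: 0.0
gripper_force: 0.0
```

>>> move_arm([
  {"travel": [0,0,0],"angular": [0,-2,0],"gripper": 0},
  {"travel": [0,0,0],"angular": [0,-2,0],"gripper": 0},
  {"travel": [0,0,0],"angular": [0,-2,0],"gripper": 0},
])

```text
time_s: 15.8
ee_pos: [0.4695, 0.0603, 0.2972]
orientation: [[0.981, 0.194, -0.006], [0.194, -0.981, 0.0], [-0.006, -0.001, -1.0]]
ft_force: [-0.5, -1.0, 0.6]
grip_width: 0.0
gripper_force: 0.0
```

```bash
cat > pr.py <<'E'
from h import *
st(); z=np.array([0,0,-1.]);Rv=np.stack([Rs[:,0],-Rs[:,1],z],1)
print(go([.627,.098,.25],Rv))
E
python3 pr.py
```

```text
t 15.8 p [0.4695 0.0603 0.2972] F [-0.49 -0.96  0.63] w 0.0 gf 0.0 j [ -1.2  -9.3 107.6   0.   82.   77.6]
(array([162.1,  -6.3,  46.4]), array([-0.08,  0.32,  0.09]))
```

>>> move_arm([
  {"travel": [35,-1.5,0],"angular": [0,0.3,0],"gripper": 0},
  {"travel": [75,-3,0],"angular": [0,0.3,0],"gripper": 0},
  {"travel": [115,-5,0],"angular": [0,0.3,0],"gripper": 0},
  {"travel": [150,-6,0],"angular": [0,0.3,0],"gripper": 0},
  {"travel": [162,-6.3,20],"angular": [0,0.3,0],"gripper": 0},
])

```text
time_s: 16.3
ee_pos: [0.6309, 0.0982, 0.2806]
orientation: [[0.981, 0.194, 0.009], [0.194, -0.981, 0.001], [0.009, 0.0, -1.0]]
ft_force: [0.0, -0.9, 1.0]
grip_width: 0.007
gripper_force: 0.0
```

>>> move_arm([
  {"travel": [0,0,15],"angular": [0,0,0],"gripper": 0},
  {"travel": [0,0,25],"angular": [0,0,0],"gripper": 0},
  {"travel": [0,0,25],"angular": [0,0,0],"gripper": 0},
  {"travel": [0,0,25],"angular": [0,0,0],"gripper": 0},
])

```text
time_s: 16.7
ee_pos: [0.6267, 0.0974, 0.2544]
orientation: [[0.981, 0.193, 0.003], [0.193, -0.981, 0.001], [0.003, -0.0, -1.0]]
ft_force: [0.5, -0.4, 1.4]
grip_width: 0.003
gripper_force: 0.0
```

```bash
python3 pr.py
```

```text
t 16.7 p [0.6267 0.0974 0.2544] F [ 0.49 -0.37  1.36] w 0.3 gf 0.0 j [ 2.5 12.4 89.9  0.  77.5 81.3]
(array([ 0.4, -0.5,  4.4]), array([-0.01, -0.16,  0.06]))
```

Press to about z = 0.214 first, then creep.

>>> move_arm([
  {"travel": [0.4,-0.5,10],"angular": [0,0,0],"gripper": 0},
  {"travel": [0.4,-0.5,18],"angular": [0,0,0],"gripper": 0},
  {"travel": [0.4,-0.5,26],"angular": [0,0,0],"gripper": 0},
  {"travel": [0.4,-0.5,34],"angular": [0,0,0],"gripper": 0},
  {"travel": [0.4,-0.5,40],"angular": [0,0,0],"gripper": 0},
])

```text
time_s: 17.2
ee_pos: [0.6287, 0.0983, 0.2145]
orientation: [[0.981, 0.194, 0.005], [0.194, -0.981, 0.001], [0.005, 0.0, -1.0]]
ft_force: [0.1, -0.3, 3.8]
grip_width: -0.004
gripper_force: 1.9
```

>>> move_arm([
  {"travel": [0,0,2],"angular": [0,0,0],"gripper": 0},
  {"travel": [0,0,4],"angular": [0,0,0],"gripper": 0},
  {"travel": [0,0,5],"angular": [0,0,0],"gripper": 0},
  {"travel": [0,0,5],"angular": [0,0,0],"gripper": 0},
])

```text
time_s: 17.6
ee_pos: [0.6287, 0.0983, 0.2099]
orientation: [[0.981, 0.194, 0.004], [0.194, -0.981, 0.001], [0.005, 0.0, -1.0]]
ft_force: [0.8, -1.1, 3.3]
grip_width: 0.001
gripper_force: 2.0
```

>>> move_arm([
  {"travel": [0,0,1],"angular": [0,0,0],"gripper": 0},
  {"travel": [0,0,2],"angular": [0,0,0],"gripper": 0},
  {"travel": [0,0,2.5],"angular": [0,0,0],"gripper": 0},
  {"travel": [0,0,2.5],"angular": [0,0,0],"gripper": 0},
])

```text
time_s: 18.0
ee_pos: [0.6287, 0.0983, 0.2081]
orientation: [[0.981, 0.194, 0.005], [0.194, -0.981, 0.001], [0.005, 0.0, -1.0]]
ft_force: [0.1, 0.7, 6.5]
grip_width: 0.0
gripper_force: 3.2
```

>>> move_arm([
  {"travel": [0,0,0.5],"angular": [0,0,0],"gripper": 0},
  {"travel": [0,0,1],"angular": [0,0,0],"gripper": 0},
  {"travel": [0,0,1],"angular": [0,0,0],"gripper": 0},
])

```text
time_s: 18.3
ee_pos: [0.6287, 0.0983, 0.208]
orientation: [[0.981, 0.194, 0.005], [0.194, -0.981, 0.001], [0.005, 0.0, -1.0]]
ft_force: [-0.5, -0.8, 9.6]
grip_width: -0.002
gripper_force: 4.7
```

>>> move_arm([
  {"travel": [0,0,0.7],"angular": [0,0,0],"gripper": 0},
  {"travel": [0,0,1.4],"angular": [0,0,0],"gripper": 0},
  {"travel": [0,0,2],"angular": [0,0,0],"gripper": 0},
  {"travel": [0,0,2],"angular": [0,0,0],"gripper": 0},
  {"travel": [0,0,2],"angular": [0,0,0],"gripper": 0},
])

```text
time_s: 18.8
ee_pos: [0.6288, 0.0983, 0.208]
orientation: [[0.981, 0.194, 0.005], [0.194, -0.981, 0.001], [0.005, 0.0, -1.0]]
ft_force: [-3.8, -0.0, 15.5]
grip_width: -0.001
gripper_force: 7.6
```

>>> move_arm([
  {"travel": [0,0,0],"angular": [0,0,0],"gripper": 0},
  {"travel": [0,0,0],"angular": [0,0,0],"gripper": 0},
  {"travel": [0,0,0],"angular": [0,0,0],"gripper": 0},
  {"travel": [0,0,0],"angular": [0,0,0],"gripper": 0},
  {"travel": [0,0,0],"angular": [0,0,0],"gripper": 0},
])

```text
time_s: 19.3
ee_pos: [0.6288, 0.0983, 0.2079]
orientation: [[0.981, 0.194, 0.005], [0.194, -0.981, 0.001], [0.005, 0.0, -1.0]]
ft_force: [-3.3, -0.2, 15.2]
grip_width: -0.002
gripper_force: 7.6
```

>>> move_arm([
  {"travel": [0,0,0],"angular": [0,0,0],"gripper": 0},
  {"travel": [0,0,0],"angular": [0,0,0],"gripper": 0},
  {"travel": [0,0,0],"angular": [0,0,0],"gripper": 0},
  {"travel": [0,0,0],"angular": [0,0,0],"gripper": 0},
  {"travel": [0,0,0],"angular": [0,0,0],"gripper": 0},
])

```text
time_s: 19.8
ee_pos: [0.6288, 0.0983, 0.208]
orientation: [[0.981, 0.194, 0.005], [0.194, -0.981, 0.001], [0.005, 0.0, -1.0]]
ft_force: [-3.0, -1.6, 13.9]
grip_width: 0.001
gripper_force: 7.6
```

>>> move_arm([
  {"travel": [0,0,-8],"angular": [0,0,0],"gripper": 0},
  {"travel": [0,0,-18],"angular": [0,0,0],"gripper": 0},
  {"travel": [0,0,-30],"angular": [0,0,0],"gripper": 0},
  {"travel": [0,0,-60],"angular": [0,0,0],"gripper": 0},
  {"travel": [0,0,-95],"angular": [0,0,0],"gripper": 0},
])

```text
time_s: 20.3
ee_pos: [0.6253, 0.0981, 0.2966]
orientation: [[0.981, 0.194, -0.005], [0.194, -0.981, 0.0], [-0.005, -0.001, -1.0]]
ft_force: [1.5, -0.9, 0.4]
grip_width: 0.001
gripper_force: 0.0
```

>>> move_arm([
  {"travel": [-40,0,0],"angular": [0,0,0],"gripper": 0},
  {"travel": [-80,0,0],"angular": [0,0,0],"gripper": 0},
  {"travel": [-120,0,0],"angular": [0,0,0],"gripper": 0},
  {"travel": [-150,0,0],"angular": [0,0,0],"gripper": 0},
  {"travel": [-150,0,0],"angular": [0,0,0],"gripper": 0},
])

```text
time_s: 20.8
ee_pos: [0.4762, 0.0689, 0.2968]
orientation: [[0.981, 0.193, -0.003], [0.193, -0.981, 0.0], [-0.003, -0.001, -1.0]]
ft_force: [0.8, -0.5, -0.2]
grip_width: 0.004
gripper_force: 0.0
```

Run:
```python
from h import *
st(); i,d,K,M,p=cam('scene'); cv2.imwrite('pics/s6.png',i);P=pts(d,K,M);H=cv2.cvtColor(i,cv2.COLOR_BGR2HSV)
q=(d>0)&(P[...,2]>.19)&(P[...,2]<.25)&(H[...,0]>40)&(H[...,0]<80)&(H[...,1]>120)&(np.hypot(P[...,0]-.627,P[...,1]-.098)<.04)
print('button',P[q].mean(0) if q.any() else None)
```

```text
t 20.8 p [0.4762 0.0689 0.2968] F [ 0.82 -0.47 -0.15] w 0.3 gf 0.0 j [-1.000e-01 -8.300e+00  1.068e+02  0.000e+00  8.170e+01  7.870e+01]
button [0.62833423 0.0977662  0.24026744]
```

View pics/s6.png

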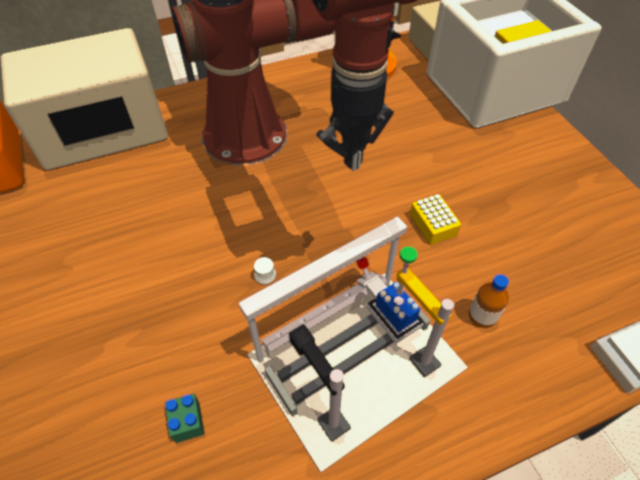

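The scene view shows the block seated at (398,308) under the gauge and the knob home at (363,263). The button is back up at (408,255), z = 0.240, and the bystanders haven't moved. Handing in.

```bash
python3 -c "
from rig import r
print(r.hand_in())"
```

```text
the job is handed in; nothing more can be done
None
```

The job is done and handed in at about 21 s: the block is flat in the nest under the gauge, the knob is home in the +100 mm hole, the button was held down for about 1 s at about 15 N and sprang back up, and the other loose things look undisturbed.

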